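# Take the ferrite rod aerial out of a receiver chassis

### The arm

A 6-joint arm with a two-finger parallel gripper is mounted at the origin on the work surface. World frame = base frame: x ahead of the robot, y to its left, z up, the work surface at z = 0. Lengths are in mm, angles in rad, forces in N, time in s.
With the tool pointing down it reaches from about 325 to 850 mm from the base axis. Payload 15.5 kg.
Tool frame: the origin (TCP) lies at the very end of the fingers, on their centre line; the grasp point (between the pads) lies 19 mm behind it; z points along the fingers, y is the line along which they close (so a half turn about z gives the same grasp; the last joint's range is limited). The gripper opens to 91 mm and grips with 3 to 60 N. Pads are 32 mm wide; open, the fingers measure 118 mm over their backs; the gripper's body (76 mm by 178 mm) begins 60 mm behind the grasp point.
Start: joints at [1.05, 0.494, 1.345, -0, 1.302, -0.096], TCP at [257.582, 569.454, 213.915] pointing down, gripper open.
Joint ranges: [-2.91, 2.91], [-0.82, 2.16], [0.22, 2.67], [-1.22, 4.37], [0.12, 2.79], [-3.08, 3.08]. Speed limits (rad/s): [1.89, 1.89, 2.57, 3.01, 3.01, 3.01].

### API

Orientations are given as a unit quaternion [w, x, y, z].
In Python, from plant import env, cams gives the robot as it stands. The module is installed in compiled form; this text tells all that it offers.
- The arm moves only by the tool servo_tool, never from a script. Its argument "series" is a list that holds one entry, the list of rows, each a list of 7 numbers: the shift along the tool's x, y, z each as a share of 0.2 m, from -1 to 1, then the turn, a rotation vector about the tool's x, y, z each as a share of 60 degrees, from -1 to 1, then the opening, from -1 (shut) to 1 (fully open), so that 0 is half open. In form: [[[x, y, z, rx, ry, rz, fingers], ...]]. A call has 1 to 20 rows; each row is the pose to reach, as a shift and turn from the pose commanded when the call began, along the tool's axes at that moment; what a row does not reach only later rows make up. A row lasts 1/12 s, in which the tool goes at most 41.7 mm and 7.16 degrees, less where a joint would pass 70% of its speed; a pose out of reach is approached as far as the arm can. A call with a number of a shift or a turn outside -1 to 1 is refused whole. A call with a gripper value outside its range is refused whole. The fingers move at their own pace and stop on an object; the grip force is fixed at half the most. Time passes only in rows, so rows that repeat a pose let the fingers close. It gives the time, the measured TCP pose, the force, the opening and the grip force at its end, in the units of the state.
- env.read_state(): the state, without advancing time (a new reading comes with each control period).
- cams.get_image(name): name is "scene" or "top" or "wrist"; returns a dict with "img" (384x512x3 uint8, red, green, blue), "K" (3x3 intrinsics, pixels), "T" (4x4, takes a point from camera to world coordinates). Camera axes: x right, y down, z forward; pixel columns grow to the right and rows downward; lengths in mm; the calibration is good to about 2 mm. A picture is of the moment at which its call begins. There is no depth.
- env.sign_off(): hands the job in; it is judged then, once.
The state is a dict: "clock": time; "q": joint angles; "qd": joint speeds; "joint_efforts": joint torques, N m; "eef_pos": TCP position; "eef_rot": TCP orientation; "contact_force": force on the tool from outside, world axes, zero at the start; "moment": the same for the moment, N m; "finger_gap": finger opening in mm; "grasp_force": force on a finger pad.
Only numpy, scipy, OpenCV 4.12 (cv2) and the standard library are available. Lean on these libraries where they do the work, as an engineer would, in place of code of your own. Each camera call takes 0.05 s, during which the arm holds its last target. There are 200 camera calls.

### The job

Unplug the long ferrite rod aerial from its spring socket by pulling it back along its length inside the grey receiver chassis, then tilt it and draw it out plug end first through the hatch, which is shorter than the rod; ferrite is brittle, so do not wrench it against the metal. Finish while still holding the aerial in the gripper, still, in the air over the chassis, with all of it at least 4 cm above the chassis top. Leave everything else on the bench where it is.

Things in the scene. Friction and masses are not known exactly. Their poses are not given: they have to be found in the camera images.
- chassis: Fixed grey sheet metal box 300 (x) x 190 (y) x 75 (z) mm. Origin: centre of its underside, on the bench; z up; x runs along the aerial, its +x end roughly to the robot's left. Walls and floor 4 mm, top 5 mm thick (z 70 to 75). Inside it is empty from x -146 to the socket and down to z 4, but for the saddle and two small parts up to 16 mm high near y +50 and -50.
- hatch (a point): Centre of the hatch, the only opening, level with the chassis top, at chassis x +20, y 0, z 75 mm. The hatch is 120 mm long (chassis x -40 to +80) and 130 mm wide (y -65 to +65).
- saddle (a point): Middle of the wooden saddle that carries the rod, at chassis x -35, y 0, z 46 mm; 6 mm thick along x, within 15 mm of the centre line, its cheeks 10 mm higher beside the rod.
- socket (a point): The black aerial socket under the far part of the top (chassis x 95 to 135, y -25 to +25, floor at z 46); this point at chassis x 112, y 0, z 52 mm. Here two upright spring pins close in behind the ball plug; pulling towards chassis -x with about 8 to 12 N brings the ball between them after 7 mm, then they push it on as hard until it is free at 15 mm.
- aerial: Dark grey ferrite rod 12 mm thick, 200 mm long, 90 to 150 g, lying level. Origin on its axis half way along; x towards the plug: the last 20 mm are a thin brass neck and a 12 mm ball. Grip it at the white square coil former, 16 x 16 mm, x +10 to +50. It starts plugged in at chassis x +25, y 0, z 52 mm, its ball reaching 45 mm under the far part of the top, its tail 35 mm under the near part.
- aerial_grip (a point): Middle of the white coil former, on the rod's axis (aerial x +30 mm); 23 mm below the chassis top at the start, in view through the hatch.
- aerial_tip (a point): End of the brass ball plug, on the rod's axis (aerial x +100 mm).
- aerial_tail (a point): Other end of the rod, with a red band, on its axis (aerial x -100 mm).
- transformer: Bystander: black steel transformer, 90 x 74 x 60 mm, standing. Origin: centre of underside.
- valve_a: Bystander: blue glass miniature valve standing upright, 21 mm diameter, 60 mm tall. Origin: centre of underside.
- valve_b: Bystander: a second blue glass valve, same size. Origin: centre of underside.
- dial_hub: Bystander: brass tuning dial hub, flange 52 mm in diameter, 24 mm tall. Origin: centre of underside.
- mug: Bystander: white enamel mug of spare knobs, 80 mm diameter, 80 mm tall, handle at +y. Origin: centre of underside.
- screwdriver: Bystander: screwdriver lying on the bench. Origin: in its underside.
Things that resemble listed ones, but are neither listed nor needed, are in the scene too. Several things have the shape of the aerial; the one meant has the colours described above.

How it is judged:
By the outcome, as a careful person would: the job done as asked, in the order asked, and still so for the second after the job is handed in, while the arm keeps its last pose, push and grip.
It also fails if it takes over 42 s, if anything falls off the work surface, if the arm or the gripper's body presses on something with over 40 N, if the wrist force passes 120 N, or if a joint passes its speed limit or range.

## Working session

There is one attempt and no reset: what is moved stays moved. The work goes in short steps, Python scripts to look and compute and a tool call to move; the robot and the scene stay as the last step left them, time stands still between calls to the robot, and variables do not carry over. Pictures are saved under pics/ and viewed, at most 10 in all, crops included, and the job is handed in when it is done.

Besides the shell and the picture viewer there is one more tool, called after ">>>" as name([rows], argument=value, ...), one row to a line, values as JSON. servo_tool: Moves the arm, as the interface text tells. Its arguments: {"type":"object","properties":{"series":{"type":"array"}},"required":["series"]}

```bash
mkdir -p pics; cat > h.py <<'E'
import numpy as np, cv2
from plant import env, cams
from scipy.spatial.transform import Rotation as R
def snap(n,f):
    d=cams.get_image(n); cv2.imwrite('pics/'+f,d['img'][:,:,::-1]); np.savez('pics/'+f[:-4],**d); return d
def ray(d,u,v,z):
    r=d['T'][:3,:3]@np.linalg.inv(d['K'])@[u,v,1]; o=d['T'][:3,3]; return o+r*(z-o[2])/r[2]
def proj(d,p):
    c=np.linalg.inv(d['T'])@np.append(p,1); q=d['K']@c[:3]; return q[:2]/q[2]
E
python3 - <<'E'
from h import *
a=snap('top','top0.png');b=snap('scene','scene0.png')
cv2.imwrite('pics/both.png',cv2.resize(np.hstack([a['img'],b['img']])[:,:,::-1],(800,300)))
s=env.read_state();print(s)
print(a['T'].round(2),b['T'].round(2))
E
```

```text
{'clock': 0.1, 'q': array([ 1.05047581e+00,  4.94136940e-01,  1.34607873e+00, -1.13271383e-05,
        1.30246742e+00, -9.55020892e-02]), 'qd': array([ 0.00030749,  0.00036006, -0.00143403, -0.00085956,  0.0009705 ,
        0.00043659]), 'joint_efforts': array([ 2.66703952e-03, -8.80240989e+01, -3.82545018e+01,  7.10374047e-02,
        4.79885435e-02,  4.06609786e-05]), 'eef_pos': array([257.42995452, 569.15033168, 213.38475883]), 'eef_rot': array([-1.60034754e-04,  2.10814077e-01,  9.77526024e-01, -5.21228735e-04]), 'contact_force': array([ 0.24700303, -0.26058487,  0.45897664]), 'moment': array([ 0.02411635,  0.01211665, -0.00389553]), 'grasp_force': 0.0, 'finger_gap': 91.23907811622196}
[[-1.00000e-02 -1.00000e+00  6.00000e-02  3.00380e+02]
 [-1.00000e+00  1.00000e-02  1.00000e-02 -2.82300e+01]
 [-1.00000e-02 -6.00000e-02 -1.00000e+00  1.67953e+03]
 [ 0.00000e+00  0.00000e+00  0.00000e+00  1.00000e+00]] [[-8.8000e-01  3.1000e-01 -3.5000e-01  7.9809e+02]
 [ 4.7000e-01  6.1000e-01 -6.4000e-01  6.7799e+02]
 [ 1.0000e-02 -7.3000e-01 -6.8000e-01  8.2824e+02]
 [ 0.0000e+00  0.0000e+00  0.0000e+00  1.0000e+00]]
```

View pics/top0.png

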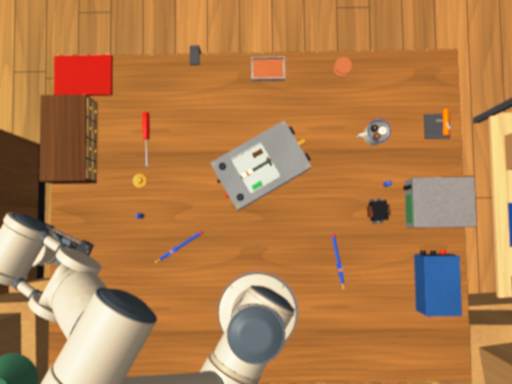

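View pics/scene0.png

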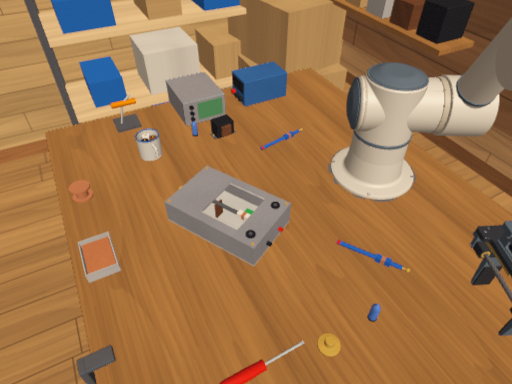

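The top view shows the chassis at (261,165), with its hatch open. Blue look-alike rods lie at (180,247) and (338,262). Next is a close crop, plus chassis corners from a colour mask.

```bash
python3 - <<'E'
from h import *
a=dict(np.load('pics/top0.npz'));b=dict(np.load('pics/scene0.npz'))
A=cv2.resize(a['img'][115:215,200:320],(480,400),interpolation=3);B=cv2.resize(b['img'][165:261,160:300],(320,220),interpolation=3)
B=cv2.copyMakeBorder(B,0,180,0,0,0)
cv2.imwrite('pics/crop.png',np.hstack([A,B])[:,:,::-1])
im=a['img'].astype(int);m=((im.max(2)-im.min(2))<25)&(im.max(2)>90)
m=m.astype(np.uint8);m[:,:200]=0;m[:,320:]=0;m[:110]=0;m[215:]=0
m=cv2.morphologyEx(m,2,np.ones((3,3)))
c=max(cv2.findContours(m,0,2)[0],key=cv2.contourArea)
r=cv2.minAreaRect(c);bp=cv2.boxPoints(r);print(r,bp)
P=np.array([ray(a,u,v,75) for u,v in bp]);print(P.round(1),[np.linalg.norm(P[i]-P[i-1]).round(1) for i in range(4)],P.mean(0))
E
```

```text
((260.512939453125, 164.95077514648438), (53.98618698120117, 87.88951110839844), 59.74356460571289) [[208.95334  163.77719 ]
 [284.87045  119.492226]
 [312.07254  166.12436 ]
 [236.15543  210.40933 ]]
[[ 526.   159.9   75. ]
 [ 677.8 -107.4   75. ]
 [ 512.  -198.9   75. ]
 [ 361.9   66.8   75. ]] [np.float64(188.6), np.float64(307.4), np.float64(189.4), np.float64(305.2)] [519.42037851 -19.91408521  75.        ]
```

View pics/crop.png

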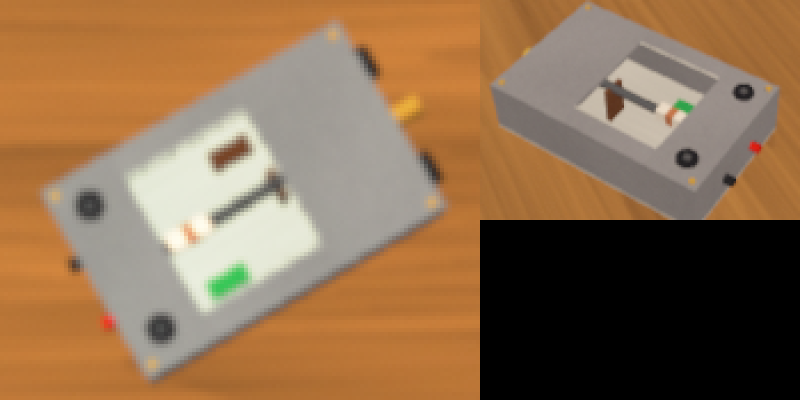

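The crop shows the rod in the hatch. The white former is at top-image (247,173), the dark rod runs right of it, and the brown saddle is at (270,162). The corners measure about 306 x 189 mm against 300 x 190, which is plausible. Could be confused with the aerial: blue rods at (180,247) and (338,262), and the screwdriver at (146,135). The dark rod with the white former, inside the chassis, is the one meant.

```bash
cat >> h.py <<'E'
def Rq(q): return R.from_quat([q[1],q[2],q[3],q[0]])
def rel(p,Rt,p0=None,R0=None):
    s=env.read_state(); p0=s['eef_pos'] if p0 is None else p0; R0=Rq(s['eef_rot']) if R0 is None else R0
    return (R0.inv().apply(np.array(p)-p0)/200).round(4),((R0.inv()*Rt).as_rotvec()/np.radians(60)).round(4)
def ori(yaw,sg,tilt=0):
    # tool z down, tool y = sg*chassis y ; tilt>0 raises +x end
    X=np.array([np.cos(yaw),np.sin(yaw),0]);Y=np.array([-X[1],X[0],0])
    y=sg*Y;z=np.array([0,0,-1.]);x=np.cross(y,z)
    return R.from_rotvec(-tilt*Y)*R.from_matrix(np.c_[x,y,z])
E
python3 - <<'E'
from h import *
yaw=np.radians(119.5)
for sg in (1,-1):
    T=ori(yaw,sg); print(sg,T.as_matrix()[:,0],rel([492,28,240],T))
s=env.read_state();print(Rq(s['eef_rot']).as_matrix().round(3))
E
```

```text
1 [ 0.49242356 -0.8703557   0.        ] (array([-2.1838, -1.982 , -0.1311]), array([-3.0000e-04, -1.3000e-03, -2.3973e+00]))
-1 [-0.49242356  0.8703557   0.        ] (array([-2.1838, -1.982 , -0.1311]), array([-1.000e-03,  2.000e-04,  6.027e-01]))
[[-0.911  0.412 -0.001]
 [ 0.412  0.911 -0.001]
 [ 0.    -0.001 -1.   ]]
```

>>> servo_tool([
  [[-1, -1, -0.13, 0, 0, 0, 1], [-1, -1, -0.13, 0, 0, 0, 1], [-1, -1, -0.13, 0, 0, 0, 1], [-1, -1, -0.13, 0, 0, 0, 1], [-1, -1, -0.13, 0, 0, 0, 1], [-1, -1, -0.13, 0, 0, 0, 1], [-1, -1, -0.13, 0, 0, 0, 1], [-1, -1, -0.13, 0, 0, 0, 1], [-1, -1, -0.13, 0, 0, 0, 1]],
])

```text
clock: 0.85
eef_pos: [357.9, 303.5, 240.1]
eef_rot: [0.0, 0.212, 0.977, 0.0]
contact_force: [-0.5, 0.0, -0.1]
finger_gap: 91.4
grasp_force: 0.0
```

>>> servo_tool([
  [[-1, -1, 0, 0, 0, 0, 1], [-1, -1, 0, 0, 0, 0, 1], [-1, -1, 0, 0, 0, 0, 1], [-1, -1, 0, 0, 0, 0, 1], [-1, -1, 0, 0, 0, 0, 1], [-1, -1, 0, 0, 0, 0, 1], [-1, -1, 0, 0, 0, 0, 1], [-1, -1, 0, 0, 0, 0, 1], [-1, -1, 0, 0, 0, 0, 1]],
])

```text
clock: 1.6
eef_pos: [457.8, 39.8, 239.5]
eef_rot: [-0.0, 0.212, 0.977, 0.0]
contact_force: [-0.2, -0.3, 0.2]
finger_gap: 91.2
grasp_force: 0.0
```

>>> servo_tool([
  [[-0.184, 0.018, 0, 0, 0, 0.603, 1], [-0.184, 0.018, 0, 0, 0, 0.603, 1], [-0.184, 0.018, 0, 0, 0, 0.603, 0], [-0.184, 0.018, 0, 0, 0, 0.603, 0], [-0.184, 0.018, 0, 0, 0, 0.603, 0], [-0.184, 0.018, 0, 0, 0, 0.603, 0], [-0.184, 0.018, 0, 0, 0, 0.603, 0], [-0.184, 0.018, 0, 0, 0, 0.603, 0]],
])

```text
clock: 2.27
eef_pos: [492.0, 29.3, 239.8]
eef_rot: [-0.0, 0.501, 0.865, -0.0]
contact_force: [0.5, 1.4, -0.3]
finger_gap: 54.2
grasp_force: 0.0
```

```bash
python3 - <<'E'
from h import *
w=snap('wrist','w1.png');s=env.read_state()
print(s['clock'],s['eef_pos'],s['finger_gap'],s['q'].round(3),w['T'].round(3))
print(rel([492,28,240],ori(np.radians(119.5),-1)))
E
```

```text
2.3167 [492.06966356  29.04411522 239.88724823] 50.18396203835216 [-0.062  0.28   1.625  0.     1.236 -0.582] [[ 8.68000e-01  4.78000e-01  1.31000e-01  4.53903e+02]
 [ 4.96000e-01 -8.37000e-01 -2.31000e-01  9.40630e+01]
 [-0.00000e+00  2.65000e-01 -9.64000e-01  4.11072e+02]
 [ 0.00000e+00  0.00000e+00  0.00000e+00  1.00000e+00]]
(array([-0.0044, -0.0029, -0.0006]), array([-0.    , -0.0001,  0.0043]))
```

View pics/w1.png

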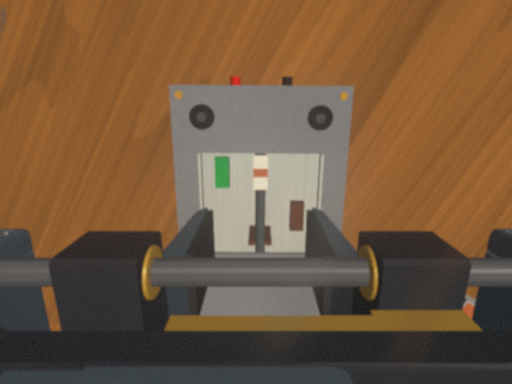

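The wrist view shows the chassis +x edge at row 87 (columns 170 to 352) and the former at (261,172) with its brown band. The rod runs down to the saddle at (260,235).

```bash
python3 - <<'E'
from h import *
w=dict(np.load('pics/w1.npz'));im=w['img'].astype(int)
# dark rod centre line and former edges
g=im.sum(2)
for v in (200,206,212,218):
    c=np.where(g[v,240:285]<300)[0]+240; print(v,c.min(),c.max(),ray(w,c.mean(),v,58).round(1))
print('col261',[(v,*im[v,256]) for v in range(148,196,2)])
print('row165',[(u,int(g[165,u])) for u in range(246,276)])
def edge(u0,u1,v0,v1): pass
for n,(u,v) in dict(cL=(170,87),cR=(352.5,87),hL=(198,153),hR=(323.5,153)).items(): print(n,ray(w,u,v,75).round(1))
cen=np.array([519.4,-19.9,0]);
for n,p in dict(former=[55,0,60],hL=[80,65,75],hR=[80,-65,75],cL=[150,95,75],cR=[150,-95,75],sad=[-35,0,56]).items():
    a=np.radians(119.5);X=np.array([np.cos(a),np.sin(a),0]);Y=np.array([-X[1],X[0],0]);print(n,proj(w,cen+p[0]*X+p[1]*Y+[0,0,p[2]]).round(1))
E
```

```text
200 256 263 [508.2  -1.1  58. ]
206 256 263 [511.9  -7.6  58. ]
212 256 263 [515.7 -14.2  58. ]
218 256 263 [519.5 -20.8  58. ]
col261 [(148, np.int64(135), np.int64(135), np.int64(129)), (150, np.int64(139), np.int64(135), np.int64(131)), (152, np.int64(130), np.int64(127), np.int64(120)), (154, np.int64(131), np.int64(125), np.int64(112)), (156, np.int64(218), np.int64(204), np.int64(177)), (158, np.int64(228), np.int64(217), np.int64(190)), (160, np.int64(228), np.int64(219), np.int64(192)), (162, np.int64(227), np.int64(216), np.int64(190)), (164, np.int64(229), np.int64(219), np.int64(191)), (166, np.int64(227), np.int64(218), np.int64(191)), (168, np.int64(217), np.int64(186), np.int64(156)), (170, np.int64(181), np.int64(115), np.int64(81)), (172, np.int64(181), np.int64(114), np.int64(81)), (174, np.int64(181), np.int64(111), np.int64(78)), (176, np.int64(195), np.int64(139), np.int64(111)), (178, np.int64(225), np.int64(212), np.int64(185)), (180, np.int64(227), np.int64(218), np.int64(189)), (182, np.int64(227), np.int64(216), np.int64(188)), (184, np.int64(227), np.int64(217), np.int64(189)), (186, np.int64(226), np.int64(216), np.int64(190)), (188, np.int64(222), np.int64(209), np.int64(182)), (190, np.int64(140), np.int64(135), np.int64(117)), (192, np.int64(92), np.int64(88), np.int64(83)), (194, np.int64(92), np.int64(90), np.int64(82))]
row165 [(246, 528), (247, 525), (248, 522), (249, 537), (250, 538), (251, 539), (252, 550), (253, 587), (254, 627), (255, 640), (256, 632), (257, 636), (258, 627), (259, 636), (260, 635), (261, 630), (262, 627), (263, 635), (264, 639), (265, 641), (266, 632), (267, 602), (268, 553), (269, 540), (270, 529), (271, 524), (272, 523), (273, 530), (274, 524), (275, 527)]
cL [365.3  63.5  75. ]
cR [528.3 156.6  75. ]
hL [421.   16.8  75. ]
hR [539.5  84.4  75. ]
former [260.  173.1]
hL [200.4 153.3]
hR [319.9 153.8]
cL [168.   85.4]
cR [352.9  86.2]
sad [259.7 243.2]
```

>>> servo_tool([
  [[-0.002, -0.002, 0.2, 0, 0, 0, 0], [-0.002, -0.002, 0.4, 0, 0, 0, 0], [-0.002, -0.002, 0.55, 0, 0, 0, 0], [-0.002, -0.002, 0.65, 0, 0, 0, 0], [-0.002, -0.002, 0.72, 0, 0, 0, 0], [-0.002, -0.002, 0.78, 0, 0, 0, 0], [-0.002, -0.002, 0.84, 0, 0, 0, 0], [-0.002, -0.002, 0.9, 0, 0, 0, 0], [-0.002, -0.002, 0.95, 0, 0, 0, 0], [-0.002, -0.002, 1, 0, 0, 0, 0], [-0.002, -0.002, 1, 0, 0, 0, 0]],
])

```text
clock: 3.23
eef_pos: [491.3, 28.0, 38.5]
eef_rot: [-0.001, 0.503, 0.864, -0.0]
contact_force: [-1.2, 1.0, 0.5]
finger_gap: 45.4
grasp_force: 0.0
```

>>> servo_tool([
  [[0, 0, 0.017, 0, 0, 0, 0], [0, 0, 0.034, 0, 0, 0, 0], [0, 0, 0.034, 0, 0, 0, 0], [0, 0, 0.034, 0, 0, 0, 0]],
])

```text
clock: 3.57
eef_pos: [492.2, 27.7, 33.3]
eef_rot: [0.0, 0.504, 0.864, 0.0]
contact_force: [0.6, 0.4, -0.1]
finger_gap: 45.6
grasp_force: 0.0
```

```bash
python3 - <<'E'
from h import *
w=snap('wrist','w2.png');s=env.read_state()
print(s['clock'],s['eef_pos'],s['contact_force'],s['finger_gap'])
E
```

```text
3.6167 [492.23330297  27.72890891  33.42291226] [0.6215828  0.61864048 0.83512563] 45.373634921918175
```

View pics/w2.png

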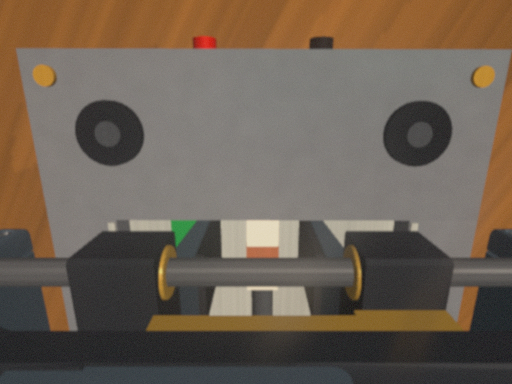

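The former at (263,235) sits centred between the fingers. Closing.

>>> servo_tool([
  [[0, 0, 0, 0, 0, 0, -1], [0, 0, 0, 0, 0, 0, -1], [0, 0, 0, 0, 0, 0, -1], [0, 0, 0, 0, 0, 0, -1], [0, 0, 0, 0, 0, 0, -1], [0, 0, 0, 0, 0, 0, -1], [0, 0, 0, 0, 0, 0, -1], [0, 0, 0, 0, 0, 0, -1], [0, 0, 0, 0, 0, 0, -1], [0, 0, 0, 0, 0, 0, -1]],
])

```text
clock: 4.45
eef_pos: [492.9, 28.0, 33.3]
eef_rot: [0.001, 0.504, 0.864, 0.001]
contact_force: [3.4, 4.0, -1.7]
finger_gap: 15.6
grasp_force: 30.0
```

>>> servo_tool([
  [[0, 0.003, 0, 0, 0, 0, -1], [-0.01, 0.003, 0, 0, 0, 0, -1], [-0.02, 0.003, 0, 0, 0, 0, -1], [-0.03, 0.003, 0, 0, 0, 0, -1], [-0.04, 0.003, 0, 0, 0, 0, -1], [-0.05, 0.003, 0, 0, 0, 0, -1], [-0.06, 0.003, 0, 0, 0, 0, -1], [-0.07, 0.003, 0, 0, 0, 0, -1], [-0.08, 0.003, 0, 0, 0, 0, -1], [-0.09, 0.003, 0, 0, 0, 0, -1], [-0.1, 0.003, 0, 0, 0, 0, -1], [-0.11, 0.003, 0, 0, 0, 0, -1], [-0.12, 0.003, 0, 0, 0, 0, -1], [-0.12, 0.003, 0, 0, 0, 0, -1], [-0.12, 0.003, 0, 0, 0, 0, -1]],
])

```text
clock: 5.7
eef_pos: [504.5, 7.0, 33.1]
eef_rot: [0.0, 0.504, 0.864, -0.0]
contact_force: [2.5, 0.5, -0.2]
finger_gap: 16.3
grasp_force: 30.0
```

```bash
python3 - <<'E'
from h import *
w=snap('wrist','w3.png');s=env.read_state()
print(s['clock'],s['eef_pos'],s['contact_force'],s['moment'],s['finger_gap'],s['grasp_force'])
E
```

```text
5.75 [504.46884424   6.98570602  33.13938212] [ 1.84117992  0.18446307 -0.03693564] [-0.08631924 -0.36106974  0.11265587] 15.915370547954593 30.003477036952972
```

View pics/w3.png

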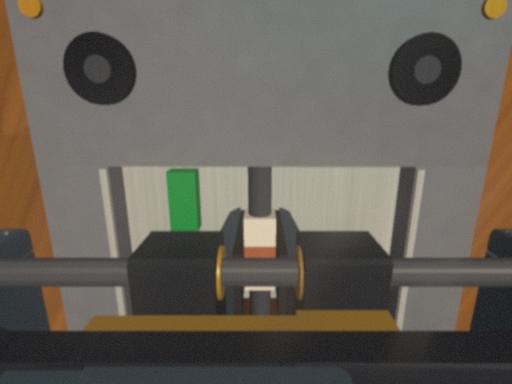

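Unplugged with no slip: the former is still between the pads at (260,250). Pulling back the rest of the way, then lifting 5 mm.

>>> servo_tool([
  [[-0.015, 0.001, 0, 0, 0, 0, -1], [-0.03, 0.001, 0, 0, 0, 0, -1], [-0.05, 0.001, 0, 0, 0, 0, -1], [-0.07, 0.001, 0, 0, 0, 0, -1], [-0.09, 0.001, 0, 0, 0, 0, -1], [-0.11, 0.001, 0, 0, 0, 0, -1], [-0.13, 0.001, 0, 0, 0, 0, -1], [-0.15, 0.001, 0, 0, 0, 0, -1], [-0.165, 0.001, 0, 0, 0, 0, -1], [-0.175, 0.001, 0, 0, 0, 0, -1], [-0.175, 0.001, -0.01, 0, 0, 0, -1], [-0.175, 0.001, -0.02, 0, 0, 0, -1], [-0.175, 0.001, -0.025, 0, 0, 0, -1], [-0.175, 0.001, -0.025, 0, 0, 0, -1], [-0.175, 0.001, -0.025, 0, 0, 0, -1]],
])

```text
clock: 7.0
eef_pos: [521.7, -23.2, 38.2]
eef_rot: [0.0, 0.504, 0.864, -0.0]
contact_force: [0.3, 0.7, -1.9]
finger_gap: 15.7
grasp_force: 30.0
```

```bash
cat >> h.py <<'E'
A=np.radians(119.7);CX=np.array([np.cos(A),np.sin(A),0]);CY=np.array([-CX[1],CX[0],0])
E
python3 - <<'E'
from h import *
w=snap('wrist','w4.png');s=env.read_state()
p=s['eef_pos'];print(s['clock'],p,s['contact_force'],s['moment'],s['grasp_force'])
gx=55-(p-np.array([492.0,28.3,33]))@(-CX);gz=p[2]+19
print(gx,gz)
# plan: pivot (-37,57): grip distance d along the axis from the pivot, tilt th
d0=gx+37
R0=Rq(s['eef_rot'])
for d,t in [(d0,8),(d0,16),(d0,22),(d0+20,24),(d0+40,28),(d0+60,32),(d0+80,34),(d0+97,34)]:
    th=np.radians(t);g=np.array([-37+d*np.cos(th),57+d*np.sin(th)])
    o=ori(A,-1,th)
    tcp=np.array([g[0]+19*np.sin(th)-gx,g[1]-19*np.cos(th)-gz+19])
    print(t,'tool x,z share',(tcp[0]/200).round(3),(-tcp[1]/200).round(3),'ry',((ori(A,-1).inv()*o).as_rotvec()/np.radians(60)).round(3),'tail',(g-130*np.array([np.cos(th),np.sin(th)])).round(1),'tip',(g+70*np.array([np.cos(th),np.sin(th)])).round(1))
E
```

```text
7.05 [521.6200967  -23.19713297  38.14591181] [-1.09154055  0.72051644 -1.81461044] [-0.07500696  0.02896895 -0.01486666] 29.998555183410645
-4.4075662710412615 57.14591181268527
8 tool x,z share 0.012 -0.023 ry [ 0.     0.133 -0.   ] tail [-133.5   43.4] tip [64.6 71.3]
16 tool x,z share 0.02 -0.048 ry [0.    0.267 0.   ] tail [-130.6   30.2] tip [61.6 85.3]
22 tool x,z share 0.024 -0.067 ry [ 0.     0.367 -0.   ] tail [-127.3   20.5] tip [58.1 95.4]
24 tool x,z share 0.116 -0.114 ry [0.  0.4 0. ] tail [-107.7   25.5] tip [ 75.  106.9]
28 tool x,z share 0.202 -0.181 ry [0.    0.467 0.   ] tail [-87.7  30. ] tip [ 88.9 123.9]
32 tool x,z share 0.28 -0.259 ry [0.    0.533 0.   ] tail [-68.7  37.2] tip [100.9 143.2]
34 tool x,z share 0.357 -0.33 ry [-0.     0.567  0.   ] tail [-51.4  47.3] tip [114.4 159.1]
34 tool x,z share 0.427 -0.378 ry [-0.     0.567  0.   ] tail [-37.3  56.8] tip [128.5 168.6]
```

View pics/w4.png

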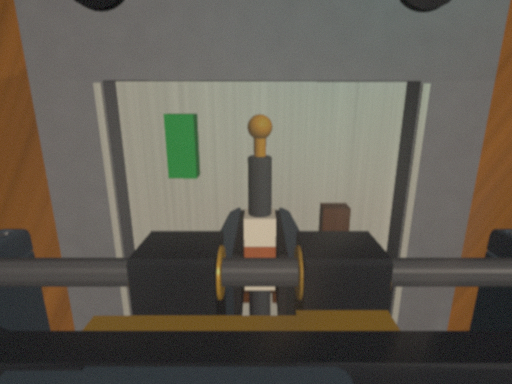

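The ball at (260,126) is clear of the hatch edge (row 82). Next is the tilt about the saddle.

>>> servo_tool([
  [[0.004, 0, -0.008, 0, 0.045, 0, -1], [0.008, 0, -0.016, 0, 0.09, 0, -1], [0.012, 0, -0.023, 0, 0.133, 0, -1], [0.015, 0, -0.031, 0, 0.177, 0, -1], [0.018, 0, -0.04, 0, 0.222, 0, -1], [0.02, 0, -0.048, 0, 0.267, 0, -1], [0.022, 0, -0.055, 0, 0.3, 0, -1], [0.023, 0, -0.061, 0, 0.333, 0, -1], [0.024, 0, -0.067, 0, 0.367, 0, -1], [0.024, 0, -0.067, 0, 0.367, 0, -1], [0.024, 0, -0.067, 0, 0.367, 0, -1]],
])

```text
clock: 7.97
eef_pos: [519.5, -19.4, 51.2]
eef_rot: [-0.165, 0.495, 0.848, 0.096]
contact_force: [-0.3, -0.4, -1.3]
finger_gap: 15.8
grasp_force: 30.0
```

```bash
python3 - <<'E'
from h import *
s=env.read_state();p=s['eef_pos'];R0=Rq(s['eef_rot'])
w=snap('wrist','w5.png');b=snap('scene','s5.png')
cv2.imwrite('pics/c5.png',np.hstack([cv2.resize(b['img'][130:280,140:320],(400,333),interpolation=3),cv2.resize(w['img'],(400,333))])[:,:,::-1])
zt=R0.apply([0,0,1]);g=p-19*zt
gx=55-(g-np.array([492.0,28.3,0]))@(-CX);gz=g[2]
print(s['clock'],s['contact_force'],s['moment'],s['grasp_force'],gx,gz,np.degrees(np.arccos(-zt[2])))
cy=(g-np.array([492.0,28.3,0]))@CY;print('y',cy)
for d,t in [(52.6,24),(72.6,28),(92.6,32),(112.6,34),(132,34),(145,34)]:
    th=np.radians(t);gg=np.array([-37+d*np.cos(th),57+d*np.sin(th)])
    tt=np.array([gg[0]+19*np.sin(th),gg[1]-19*np.cos(th)]) 
    tp=np.array([0,0,0.])+np.array([492.0,28.3,0])+(tt[0]-55)*CX+[0,0,tt[1]]
    a,r=rel(tp,ori(A,-1,th));print(t,a,r,'tail',gg-130*np.array([np.cos(th),np.sin(th)]))
E
```

```text
7.9667 [-0.29464731 -0.43399091 -1.32360436] [-0.28177946 -0.15654045  0.01987448] 29.998735785484314 -7.163864990533014 68.77863485889782 21.9707724766224
y -0.197776251562692
24 [ 0.1027 -0.0017 -0.0104] [ 0.0012  0.0339 -0.0033] tail [-107.70841842   25.51858383]
28 [ 0.2074 -0.002  -0.0397] [ 0.0013  0.1006 -0.0033] tail [-87.68119183  30.0523323 ]
32 [ 0.3089 -0.0023 -0.0831] [ 0.0014  0.1673 -0.0032] tail [-68.7169988   37.18101952]
34 [ 0.4069 -0.0026 -0.1205] [ 0.0015  0.2006 -0.0032] tail [-51.42525376  47.27004348]
34 [ 0.5018 -0.0029 -0.1407] [ 0.0015  0.2006 -0.0032] tail [-35.34192485  58.11838581]
34 [ 0.5653 -0.0031 -0.1542] [ 0.0015  0.2006 -0.0032] tail [-24.56443641  65.38789355]
```

View pics/c5.png

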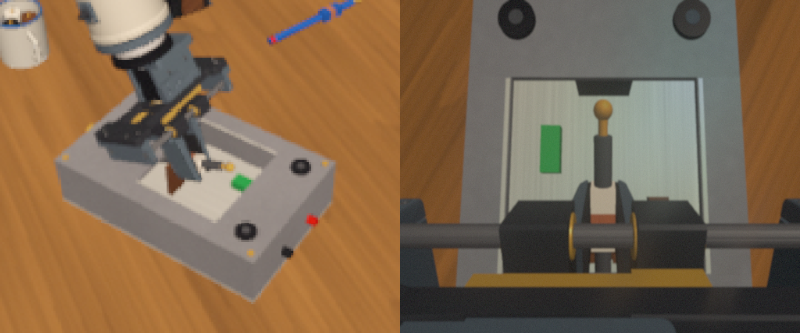

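Tilted cleanly, with the ball above the hatch at (603,108) in the right panel and only weight on the wrist. Now drawing it out along its axis.

>>> servo_tool([
  [[0.02, 0, -0.002, 0, 0.007, 0, -1], [0.05, -0.001, -0.005, 0, 0.017, 0, -1], [0.08, -0.001, -0.008, 0, 0.026, 0, -1], [0.103, -0.001, -0.01, 0, 0.034, 0, -1], [0.129, -0.001, -0.017, 0, 0.05, 0, -1], [0.155, -0.001, -0.024, 0, 0.067, 0, -1], [0.181, -0.001, -0.032, 0, 0.084, 0, -1], [0.207, -0.001, -0.04, 0, 0.1, 0, -1], [0.233, -0.001, -0.051, 0, 0.117, 0, -1], [0.258, -0.001, -0.062, 0, 0.134, 0, -1], [0.284, -0.001, -0.073, 0, 0.151, 0, -1], [0.309, -0.001, -0.083, 0, 0.167, 0, -1], [0.334, -0.001, -0.093, 0, 0.176, 0, -1], [0.358, -0.001, -0.102, 0, 0.184, 0, -1], [0.382, -0.001, -0.111, 0, 0.192, 0, -1], [0.407, -0.001, -0.12, 0, 0.2, 0, -1], [0.407, -0.001, -0.12, 0, 0.2, 0, -1]],
])

```text
clock: 9.48
eef_pos: [486.2, 39.3, 104.9]
eef_rot: [-0.253, 0.482, 0.826, 0.148]
contact_force: [-0.6, -0.7, -1.8]
finger_gap: 15.5
grasp_force: 30.0
```

>>> servo_tool([
  [[0.02, 0, 0, 0, 0, 0, -1], [0.05, 0, 0, 0, 0, 0, -1], [0.08, 0, 0, 0, 0, 0, -1], [0.11, 0, 0, 0, 0, 0, -1], [0.14, 0, 0, 0, 0, 0, -1], [0.17, 0, 0, 0, 0, 0, -1], [0.2, 0, 0, 0, 0, 0, -1], [0.22, 0, -0.03, 0, 0, 0, -1], [0.25, 0, -0.075, 0, 0, 0, -1], [0.29, 0, -0.134, 0, 0, 0, -1], [0.33, 0, -0.193, 0, 0, 0, -1], [0.37, 0, -0.252, 0, 0, 0, -1], [0.4, 0, -0.296, 0, 0, 0, -1], [0.43, 0, -0.34, 0, 0, 0, -1], [0.38, 0, -0.375, 0, 0, 0, -1], [0.33, 0, -0.41, 0, 0, 0, -1], [0.33, 0, -0.41, 0, 0, 0, -1], [0.33, 0, -0.41, 0, 0, 0, -1], [0.33, 0, -0.41, 0, 0, 0, -1], [0.33, 0, -0.41, 0, 0, 0, -1]],
])

```text
clock: 11.15
eef_pos: [481.9, 46.5, 208.8]
eef_rot: [-0.253, 0.482, 0.826, 0.147]
contact_force: [-0.3, -1.0, -1.4]
finger_gap: 15.9
grasp_force: 30.0
```

```bash
python3 - <<'E'
from h import *
b=snap('scene','s6.png');w=snap('wrist','w6.png')
t=snap('top','t6.png')
s=env.read_state();p=s['eef_pos'];R0=Rq(s['eef_rot'])
g=p-19*R0.apply([0,0,1]);ax=R0.apply([1,0,0]);tail=g-130*ax;tip=g+70*ax
print(s['clock'],s['contact_force'],s['grasp_force'],np.abs(s['qd']).max(),'tail',tail,'tip',tip,[proj(b,x).round(0) for x in(tail,tip)])
print('chassis x',55+(tail-[492,28.3,0])@CX,55+(tip-[492,28.3,0])@CX)
cv2.imwrite('pics/c6.png',np.hstack([cv2.resize(b['img'][60:300,120:400],(400,343)),cv2.resize(w['img'],(400,343))])[:,:,::-1])
a=dict(np.load('pics/top0.npz'));d=np.abs(a['img'].astype(int)-t['img']).max(2)>60
print(cv2.boundingRect(d[:300].astype(np.uint8)))
n,l,st,c=cv2.connectedComponentsWithStats(d[:300].astype(np.uint8));print(st[st[:,4]>8][1:])
E
```

```text
11.3 [ 0.23129613 -0.65236943 -1.27949877] 29.998484551906586 0.0024290779938899434 tail [540.23645191 -56.44757634 152.01956316] tip [458.67479244  87.82121305 263.97585871] [array([214., 175.]), array([266., 165.])]
chassis x -42.51358381401721 123.2132643906011
(0, 86, 335, 214)
[[  260    86    75   120  3454]
 [  226   127    37    51   789]
 [  277   133     5     7    22]
 [  283   145    10     8    33]
 [  274   152    13    12   108]
 [  253   158    19    13    76]
 [  154   167   164   133 11996]
 [  252   166    27    18   228]
 [  248   181    14    12    73]
 [  231   184     7    13    22]
 [    0   213   140    87  5499]
 [   89   272     8     4    20]
 [  251   286    36    14    94]
 [  221   289    47    11   293]]
```

View pics/c6.png

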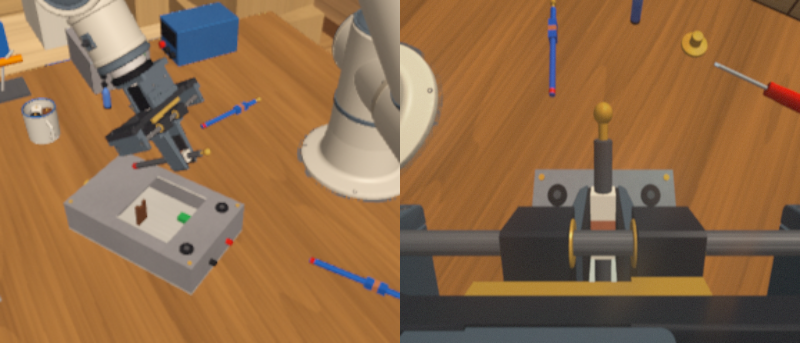

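The aerial is whole and in the gripper. Its red tail is at scene pixel (215,176), matching the predicted (214,175). The tail axis is at z 152 mm, about 70 mm above the chassis top, and the arm is still.

```bash
python3 -c "
from plant import env
print(env.sign_off())"
```

```text
the job is handed in; nothing more can be done
None
```

The aerial was unplugged, tilted and drawn out plug end first. I handed the job in with it held still over the chassis at 11.3 s on the robot clock, its lowest point about 7 cm above the chassis top. Wrist readings stayed under about 6 N and nothing else was disturbed that I could see; no verdict came back.

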